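# Load the ochre pigment cartridge into the plaster doser and clamp it home

## Robot

A 6-joint arm with a two-finger parallel gripper is mounted at the origin on the work surface. World frame = base frame: x ahead of the robot, y to its left, z up, the work surface at z = 0. Lengths are in m, angles in rad, forces in N, time in s.
With the tool pointing down it reaches from about 0.25 to 0.775 m from the base axis. Payload 4 kg.
Tool frame: the origin (TCP) lies on the centre line of the jaws, within the pads' length; the fingertips stand 17 mm ahead of it and the grasp point (between the pads) lies 2 mm behind it; z points along the fingers, y is the line along which they close (so a half turn about z gives the same grasp; the last joint's range is limited). The gripper opens to 94 mm and grips with 3 to 60 N. Pads are 16 mm wide; open, the fingers measure 119 mm over their backs; the gripper's body (75 mm by 177 mm) begins 78 mm behind the grasp point.
Start: joints at [1.114, 0.087, 1.371, -0, 1.684, -0.103], TCP at [0.191, 0.516, 0.223] pointing down, gripper open.
Joint ranges: [-3.1, 3.1], [-0.76, 2.03], [0.27, 2.55], [-1.08, 4.22], [0.17, 2.65], [-2.57, 2.57]. Speed limits (rad/s): [2.79, 2.79, 3.14, 3.14, 3.14, 3.14].

## Interface

Orientations are given as [roll, pitch, yaw] about the fixed x, y, z axes, in that order (R = Rz(yaw) Ry(pitch) Rx(roll)).
In Python, from bench import robot gives the robot as it stands.
- The arm moves only by the tool servo_tool, never from a script. Its argument "plan" is a list of rows, each a list of 7 numbers: the shift along the tool's x, y, z normalised to -1 to 1, where 1 is 0.1 m, then the turn, a rotation vector about the tool's x, y, z normalised to -1 to 1, where 1 is pi/2 rad, then the finger opening in mm, from 0 to 94. In form: [[x, y, z, ax, ay, az, gripper], ...]. A call has 1 to 12 rows; each row is the pose to reach, as a shift and turn from the pose commanded when the call began, along the tool's axes at that moment; what a row does not reach only later rows make up. A row lasts 1/12 s, in which the tool goes at most 41.7 mm and 7.16 degrees, less where a joint would pass 70% of its speed; a pose out of reach is approached as far as the arm can. A call with a number of a shift or a turn outside -1 to 1 is refused whole. A call with a gripper value outside its range is refused whole. The fingers move at their own pace and stop on an object; the grip force is fixed at half the most. Time passes only in rows, so rows that repeat a pose let the fingers close. It gives the time, the measured TCP pose, the force, the opening and the grip force at its end, in the units of the state.
- robot.get_obs(): the state, without advancing time (a new reading comes with each control period).
- robot.snapshot(name): name is "side" or "top"; returns the picture (384x512x3 uint8, red, green, blue); there is no depth.
- robot.camera_params(name): a dict with "camera_matrix" (3x3 intrinsics, pixels), "rvec" (rotation vector, rad) and "tvec" (3), from world to camera coordinates, as OpenCV has them. Camera axes: x right, y down, z forward; pixel columns grow to the right and rows downward; lengths in m; the calibration is good to about 2 mm. A picture is of the moment at which its call begins. camera_params takes no time and is no camera call.
- robot.close_job(): hands the job in; it is judged then, once.
Trained networks look in the newest picture that a camera, given by its name, has taken for a name from the list of things; names that differ only in an ending like _2 or _b are one class to them, and where a whole thing is asked for, a point or a joint stands for the part that bears it (a point fixed in the world has none). Each returns a list of dicts, best first, with "conf" (0 to 1); they miss things now and then, are a little off and sometimes report something else, mostly with a low value. They report only what shows in the picture. A call takes as long as a camera call. They do not tell look-alikes from the thing itself.
- robot.find_in(thing, camera): "extent" ([centre column, centre row, width, height] in pixels, round what is visible of it).
The state is a dict: "time": time; "joint_positions": joint angles; "qvel": joint speeds; "joint_torque": joint torques, N m; "tool_pos": TCP position; "ee_rot": TCP orientation; "wrist_force": force on the tool from outside, world axes, zero at the start; "wrist_torque": the same for the moment, N m; "width": finger opening in m; "finger_force": force on a finger pad.
Only numpy, scipy, OpenCV 4.12 (cv2) and the standard library are available. Lean on these libraries where they do the work, as an engineer would, in place of code of your own. Each camera call takes 0.05 s, during which the arm holds its last target. There are 200 camera calls.

## Task

Load the ochre-yellow pigment cartridge into the doser: lower it upright into the square cradle while the clamp is open and let go of it there, without dropping it from a height. Then swing the clamp with the orange handle fully shut over it, so that the cartridge is pressed fully home, and leave it so.

Things in the scene. Friction and masses are not known exactly. Their poses are not given: they have to be found in the camera images.
- ochre_center (a point): Centre (half-way up, 45 mm above the foot) of the ochre-yellow pigment cartridge: a plain upright cylinder, 44 mm across, 90 mm tall, about 0.2 kg, thin white bands, chamfered foot; z is its axis. It stands on the table; a rust-red and a moss-green one of the same size stand 110 mm or more away, centre to centre, and a trowel lies flat beyond the doser.
- cradle (a point): Centre of the doser's cradle (fixed, z up), 16 mm above the table, where a fully home cartridge's foot stands. Square well 56 mm wide, sides along x and y; walls reach 20 mm above this point, then a 45-degree flare 10 mm more, 78 mm wide on top. Its floor, a seat now 12 mm above this point, carries a cartridge, gives way under 10 N down to this point and stays there.
- clamp_handle (a point): Middle of the clamp's orange handle, a round bar 18 mm thick, 80 mm long, along the hinge axis, at the end of a steel arm 36 mm wide, 180 mm from the hinge. The hinge is fixed to the doser, parallel to the cradle's x, at y = +125, z = +106.5 mm from cradle; its posts (y 111 to 139, x within 36 mm) reach z = 120. A pad under the arm, 125 mm from the hinge, bears on the cartridge's top.
- clamp (a joint): Clamp angle, rad: 0 fully shut (arm level, from the hinge along the cradle's -y, pad over the cradle, handle just past it), pi/2 arm straight up, up to 2.1 leaning away to +y. Starts at 1.75 to 2.0 and stays where left (stiff hinge, 1 to 3 N at the handle). The pad meets a cartridge on the raised seat at about 0.1; some 8 N down on the handle then drives it home.
Not all that is in view belongs to the job. Several things look just like the part that bears ochre_center: the one meant starts nearest to the robot's base.

How it is judged:
By the outcome, as a careful person would: the job done as asked, in the order asked, and still so for the second after the job is handed in, with the robot touching nothing.
It also fails if it takes over 64 s, if anything falls off the work surface, if the arm or the gripper's body presses on something with over 40 N, if the wrist force passes 120 N, or if a joint passes its speed limit or range.

## Working session

There is one attempt and no reset: what is moved stays moved. The work goes in short steps, Python scripts to look and compute and a tool call to move; the robot and the scene stay as the last step left them, time stands still between calls to the robot, and variables do not carry over. Pictures are saved under pics/ and viewed, at most 10 in all, crops included, and the job is handed in when it is done.

Besides the shell and the picture viewer there is one more tool, called after "Call:" as name([rows], argument=value, ...), one row to a line, values as JSON. servo_tool: Moves the arm, as the interface text tells. Scaled input: -1 to 1 covers 0.1 m each way for a shift and pi/2 rad each way for a turn. Its arguments: {"type":"object","properties":{"plan":{"type":"array","items":{"type":"array","items":{"type":"number"}}}},"required":["plan"]}

```bash
mkdir -p pics; cat > h.py <<'E'
import numpy as np, cv2
from bench import robot
def cam(n):
    p=robot.camera_params(n); R=cv2.Rodrigues(np.array(p["rvec"],float))[0]
    return np.array(p["camera_matrix"],float),R,np.array(p["tvec"],float).reshape(3)
def ray(n,uv):
    K,R,t=cam(n); d=R.T@np.linalg.inv(K)@np.array([uv[0],uv[1],1.]); return -R.T@t,d/np.linalg.norm(d)
def onz(n,uv,z):
    c,d=ray(n,uv); return c+d*(z-c[2])/d[2]
def tri(a,b):
    # a,b=(cam,uv): midpoint of the two rays, gap
    (c1,d1),(c2,d2)=ray(*a),ray(*b)
    s=np.linalg.lstsq(np.c_[d1,-d2],c2-c1,rcond=None)[0]
    p,q=c1+s[0]*d1,c2+s[1]*d2; return (p+q)/2,np.linalg.norm(p-q)
def proj(n,X):
    K,R,t=cam(n); q=K@(R@np.array(X,float)+t); return q[:2]/q[2]
E
python3 - <<'E'
from h import *
np.set_printoptions(precision=4,suppress=True)
for n in("side","top"):
    cv2.imwrite(f"pics/{n}0.png",robot.snapshot(n)[:,:,::-1])
    print(n,ray(n,(256,192)))
    for t in("ochre_center","clamp_handle","clamp","cradle"):
        print(t,[(np.round(d["extent"],1).tolist(),round(d["conf"],2)) for d in robot.find_in(t,n)])
o=robot.get_obs();print(o)
E
```

```text
side (array([0.3784, 0.4754, 0.6495]), array([ 0.1539, -0.7414, -0.6531]))
ochre_center [([282.6, 130.9, 15.2, 33.7], 0.78), ([267.6, 159.3, 14.8, 33.4], 0.75), ([261.1, 142.1, 16.3, 32.0], 0.67), ([271.2, 118.2, 11.1, 31.4], 0.52)]
clamp_handle [([192.6, 286.0, 71.9, 66.4], 0.61)]
clamp [([191.2, 286.1, 70.6, 56.7], 0.67)]
cradle [([215.3, 306.7, 113.8, 121.4], 0.67)]
top (array([ 0.3812, -0.188 ,  1.2845]), array([ 0.1085,  0.0021, -0.9941]))
ochre_center [([363.8, 193.1, 21.5, 16.0], 0.7), ([387.6, 180.1, 25.6, 20.6], 0.67), ([309.6, 192.5, 20.4, 16.8], 0.56), ([336.4, 180.9, 20.2, 21.8], 0.53)]
clamp_handle [([113.7, 182.2, 52.3, 32.9], 0.88)]
clamp [([110.7, 184.4, 49.3, 28.5], 0.94)]
cradle [([151.6, 191.9, 126.7, 45.3], 0.96)]
{'time': 0.5, 'joint_positions': array([ 1.1139,  0.0872,  1.3707,  0.    ,  1.6836, -0.1031]), 'qvel': array([ 0.0006,  0.0001, -0.0008, -0.    ,  0.0011,  0.001 ]), 'joint_torque': array([ -0.0007, -33.9627, -30.2266,   0.0718,   0.0244,  -0.    ]), 'tool_pos': array([0.1906, 0.5159, 0.2225]), 'ee_rot': array([ 3.1416, -0.    ,  2.7878]), 'wrist_force': array([-0.2599,  0.9416, -1.1981]), 'wrist_torque': array([-0.0065, -0.0176,  0.015 ]), 'finger_force': 0.0, 'width': 0.09428140058129038}
```

View pics/side0.png

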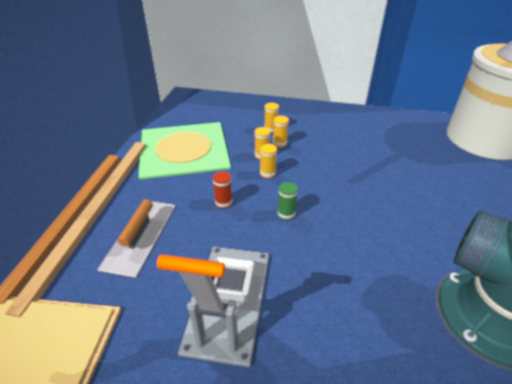

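View pics/top0.png

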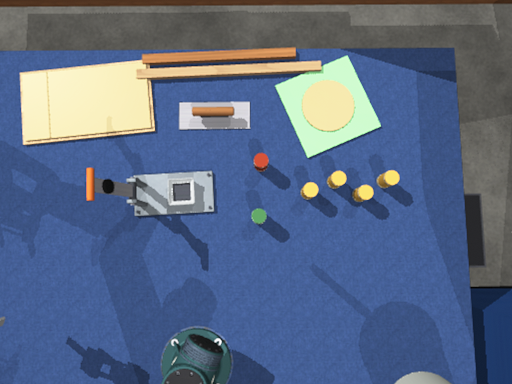

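The side view shows four ochre cylinders at (283,131), (268,160), (262,142) and (271,118). The red one is at (223,189) and the green one at (288,200). The doser is at about (225,300), with its orange handle at (191,266). In the top view the ochres are at (310,191), (337,180), (364,193) and (389,179), the cradle is at (181,191), and the handle is at (90,184).

```bash
cat > m.py <<'E'
from h import *
np.set_printoptions(precision=4,suppress=True)
S=[d["extent"] for d in robot.find_in("ochre_center","side")];T=[d["extent"] for d in robot.find_in("ochre_center","top")]
print("base px",proj("top",[0,0,0]),"tcp",proj("top",robot.get_obs()["tool_pos"]))
for t in T:
    for s in S:
        p,g=tri(("top",t[:2]),("side",s[:2]))
        if g<.02 and -.0<p[2]<.1: print(np.round(t[:2]),np.round(s[:2]),p,"gap",round(g,4),"dist",np.hypot(*p[:2]))
a,b=cv2.imread("pics/side0.png"),cv2.imread("pics/top0.png")
c1=cv2.resize(a[235:370,140:290],None,fx=4,fy=4,interpolation=cv2.INTER_CUBIC)[:600,:400] if 0 else cv2.resize(a[240:370,150:280],(390,390),interpolation=cv2.INTER_CUBIC)
c2=cv2.resize(b[140:235,75:225],(600,380),interpolation=cv2.INTER_CUBIC)[:, :400]
c3=cv2.resize(b[160:210,290:410],(480,200),interpolation=cv2.INTER_CUBIC)
c4=cv2.resize(a[95:220,205:305],(300,375))
o=np.zeros((600,800,3),np.uint8);o[:390,:390]=c1;o[:380,400:800]=c2[:, :400];o[395:595,:480]=c3
o[395:595,490:790]=cv2.resize(b[165:220,150:220],(300,200),interpolation=cv2.INTER_CUBIC)
cv2.imwrite("pics/crop1.png",o)
E
python3 m.py
```

```text
base px [196.5864 363.4374] tcp [-19.9396 315.121 ]
[364. 193.] [283. 131.] [ 0.5045 -0.5174  0.0444] gap 0.0106 dist 0.7226224896010507
[388. 180.] [271. 118.] [ 0.5494 -0.5933  0.0417] gap 0.0009 dist 0.8085883880806941
[310. 192.] [268. 159.] [ 0.5146 -0.3493  0.0497] gap 0.0037 dist 0.622017996021365
[336. 181.] [261. 142.] [ 0.5497 -0.4328  0.049 ] gap 0.0037 dist 0.699655652383183
```

View pics/crop1.png

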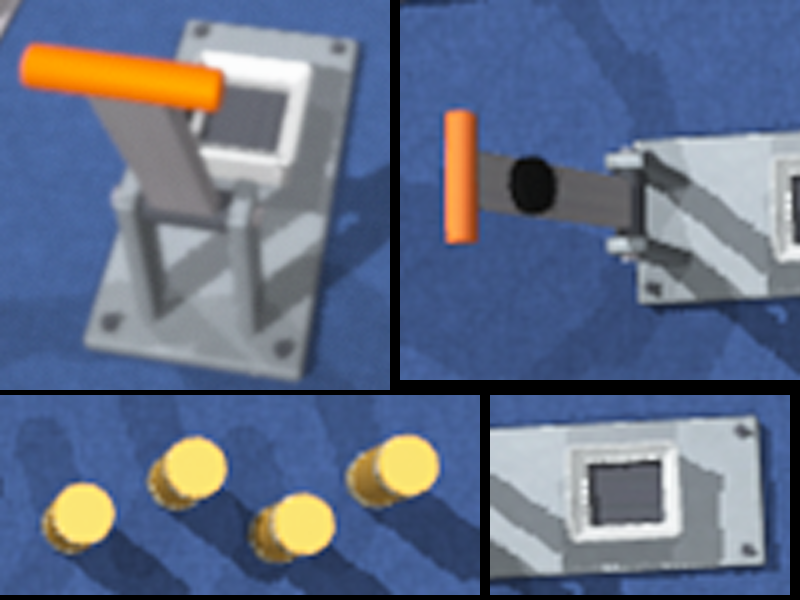

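Things that could be taken for the target are the four ochre cylinders in the top view, at (310,191), (337,180), (364,193) and (389,179). The one at (310,191) / side (268,160) stands nearest the base at 0.62 m; the next is at 0.70 m. The crop confirms it is a banded ochre cylinder standing upright. It also shows the cradle empty at about (181,191), with the doser turned about 4°, and the clamp open and leaning back.

```bash
cat > m2.py <<'E'
from h import *
np.set_printoptions(precision=4,suppress=True)
a,b=cv2.imread("pics/side0.png"),cv2.imread("pics/top0.png")
H=lambda i:cv2.cvtColor(i,cv2.COLOR_BGR2HSV)
def blob(i,lo,hi,box):
    m=cv2.inRange(H(i),lo,hi); z=np.zeros_like(m); x0,y0,x1,y1=box; z[y0:y1,x0:x1]=m[y0:y1,x0:x1]
    n,l,s,c=cv2.connectedComponentsWithStats(z); k=1+np.argmax(s[1:,4])
    r=cv2.minAreaRect(np.argwhere(l==k)[:,::-1].astype(np.float32)); return np.array(r[0]),r[1:],s[k],c[k]
ot=blob(b,(18,80,215),(35,255,255),(295,175,325,207)); print("ochre top",ot)
print(" z.09",onz("top",ot[0],.09))
os=blob(a,(14,80,60),(35,255,255),(255,145,282,182)); print("ochre side",os)
ho=(2,150,90),(14,255,255)
ht=blob(b,*ho,(75,160,105,210));hs=blob(a,*ho,(150,245,235,285));print("handle",ht,hs)
P=tri(("top",ht[0]),("side",hs[0]));print(P)
ct=blob(b,(0,0,200),(179,40,255),(164,172,200,212));print("rim",ct,onz("top",ct[0],.046))
cs=blob(a,(0,0,200),(179,40,255),(205,250,262,305));print("rim side",cs)
print(tri(("top",ct[0]),("side",cs[0])))
# plate corners by eye, top crop4 / side crop1 (same corners: far-right hole etc.)
for n,uv in(("top",(490+265,423)),("top",(490+260,549))): pass
bh=[(150+(u-490)/4.286,165+(v-395)/3.636) for u,v in((743,432),(748,550))]
w=[onz("top",p,.01) for p in bh];print("bolts",w, "yaw",np.degrees(np.arctan2(*(w[0]-w[1])[1::-1])))
E
python3 m2.py
```

```text
ochre top (array([310., 189.]), ((14.0, 14.0), 90.0), array([303, 182,  15,  15, 173], dtype=int32), array([310.3295, 189.3526]))
 z.09 [ 0.5189 -0.3457  0.09  ]
ochre side (array([268., 159.]), ((28.0, 26.0), 90.0), array([255, 145,  27,  29, 500], dtype=int32), array([266.788, 157.364]))
handle (array([ 90., 184.]), ((32.0, 6.0), 90.0), array([ 87, 168,   7,  33, 167], dtype=int32), array([ 90.8263, 183.976 ])) (array([190.5242, 265.3407]), ((67.29055786132812, 14.915249824523926), 8.652542114257812), array([157, 255,  68,  23, 183], dtype=int32), array([192.4262, 266.3607]))
(array([0.5122, 0.2205, 0.2946]), np.float64(0.0016888517019266489))
rim (array([181.5, 188. ]), ((32.0, 35.0), 90.0), array([164, 172,  36,  33, 371], dtype=int32), array([180.717 , 187.9542])) [0.531  0.0431 0.046 ]
rim side (array([230.9019, 275.7162]), ((38.008934020996094, 39.45100402832031), 11.888657569885254), array([215, 256,  39,  43, 574], dtype=int32), array([236.6951, 272.7666]))
(array([0.5258, 0.0438, 0.0371]), np.float64(0.012548126736509539))
bolts [array([ 0.5755, -0.0369,  0.01  ]), array([ 0.4724, -0.041 ,  0.01  ])] yaw 2.228597004236817
```

```bash
cat > fit.py <<'E'
from h import *
from scipy.optimize import differential_evolution as DE
from scipy.ndimage import map_coordinates as mc
np.set_printoptions(precision=4,suppress=True)
G={n:cv2.GaussianBlur(cv2.imread(f"pics/{n}0.png"),(0,0),.8).astype(float) for n in("side","top")}
def pr(n,X): K,R,t=cam(n); q=(X@R.T+t)@K.T; return q[:,:2]/q[:,2:]
C={n:cam(n) for n in G}
def pr(n,X): K,R,t=C[n]; q=(X@R.T+t)@K.T; return q[:,:2]/q[:,2:]
def score(n,X,X2): # colour jump between outline slightly inside and outside
    s=lambda P:np.stack([mc(G[n][:,:,c],[P[:,1],P[:,0]],order=1) for c in range(3)],1)
    return np.linalg.norm(s(pr(n,X))-s(pr(n,X2)),axis=1).mean()
u=np.linspace(-1,1,25);o=np.ones(25)
sq=np.r_[np.c_[u,o],np.c_[u,-o],np.c_[o,u],np.c_[-o,u]]
th=np.linspace(0,2*np.pi,60,endpoint=False);ci=np.c_[np.cos(th),np.sin(th)]
def place(s,h,z,p,e,yaw=0):
    c,q=np.cos(yaw),np.sin(yaw); f=lambda k:np.c_[(s*k)@np.array([[c,q],[-q,c]])+p,np.full(len(s),z)]
    return f(h-e),f(h+e)
def cost(p): 
    t=0
    for n,w in(("top",1),("side",.6)):
        t+=w*score(n,*place(sq,.039,.046,p[:2],.0035,p[2]))+w*score(n,*place(sq,.028,.034,p[:2],.0035,p[2]))
    return -t
for w in(("top","side"),):
    r=DE(cost,[(.505,.54),(.03,.056),(-.15,.2)],seed=1,tol=1e-6);print("cradle x y yaw",r.x,r.fun)
co=lambda p:-sum(score(n,*place(ci,.022,.09,p,.004)) for n in G)
r2=DE(co,[(.495,.54),(-.37,-.325)],seed=1,tol=1e-6);print("ochre",r2.x,r2.fun)
x=r.x
for n in G:
    i=cv2.imread(f"pics/{n}0.png");S=4
    i=cv2.resize(i,None,fx=S,fy=S,interpolation=cv2.INTER_CUBIC)
    D=lambda P,c:[cv2.circle(i,tuple(int(v) for v in q),0,c,-1) for q in (pr(n,P)+.5)*S]
    D(place(sq,.039,.046,x[:2],0,x[2])[0],(0,0,255));D(place(sq,.028,.036,x[:2],0,x[2])[0],(0,255,0));D(place(ci,.022,.09,r2.x,0)[0],(0,0,255));D(place(ci,.022,.0,r2.x,0)[0],(255,0,255))
    if n=="top": A=i[165*4:220*4,140*4:215*4];B=i[170*4:215*4,295*4:330*4]
    else: C_=i[245*4:310*4,200*4:275*4];E=i[140*4:185*4,250*4:285*4]
o=np.zeros((500,760,3),np.uint8);o[:220,:300]=A;o[230:490,:300]=C_;o[:180,320:460]=B;o[230:410,320:460]=E;cv2.imwrite("pics/fit.png",o)
E
python3 fit.py
```

```text
cradle x y yaw [0.5206 0.0455 0.0647] -346.54650590517474
ochre [ 0.5174 -0.3467] -252.34249504178715
```

View pics/fit.png

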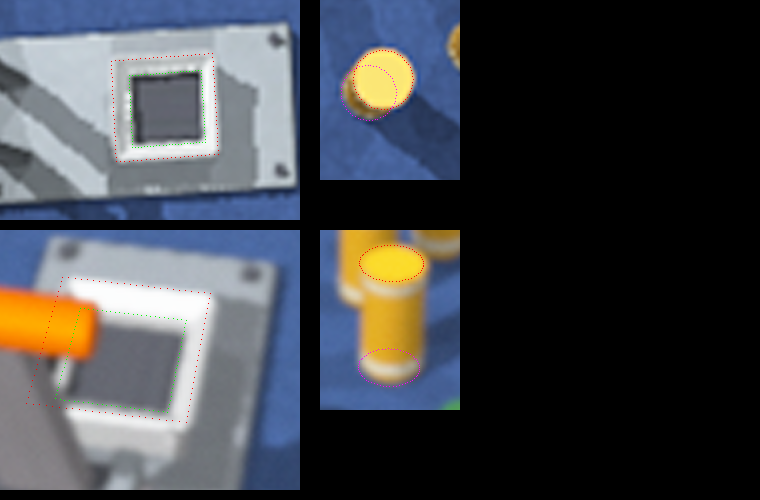

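The fit overlay matches the cartridge's top ring and the cradle rim in both views, to about 1–2 mm. That puts the ochre at (0.517,-0.347), and the cradle at (0.520,0.045) with a yaw of about 0.06. I'll start moving, turning the tool so the jaws close along world x.

Call:
servo_tool([
  [-0.2,-0.2,0,0,0,0.08,94],
  [-0.4,-0.4,0,0,0,0.16,94],
  [-0.6,-0.6,0,0,0,0.24,94],
  [-0.8,-0.8,0,0,0,0.32,94],
  [-0.9,-1,0,0,0,0.4,94],
  [-0.9,-1,0,0,0,0.48,94],
  [-0.9,-1,0,0,0,0.56,94],
  [-0.9,-1,0,0,0,0.64,94],
  [-0.9,-1,0,0,0,0.72,94],
  [-0.9,-1,0,0,0,0.775,94],
  [-0.9,-1,0,0,0,0.775,94],
])

```text
time: 1.52
tool_pos: [0.2404, 0.3909, 0.2226]
ee_rot: [3.141, -0.0, 1.569]
wrist_force: [-0.0, -0.3, -0.0]
width: 0.0943
finger_force: 0.0
```

Call:
servo_tool([
  [-0.35,0.12,0,0,0,0,94],
  [-0.7,0.24,0,0,0,0,94],
  [-1,0.35,0,0,0,0,94],
])

```text
time: 1.77
tool_pos: [0.2753, 0.2897, 0.2224]
ee_rot: [3.141, 0.001, 1.575]
wrist_force: [-0.4, 0.4, 0.1]
width: 0.0938
finger_force: 0.0
```

Behaves as expected; carrying on.

Call:
servo_tool([
  [-0.35,0.12,0,0,0,0,94],
  [-0.7,0.24,0,0,0,0,94],
  [-1,0.35,0,0,0,0,94],
])

```text
time: 2.02
tool_pos: [0.3104, 0.1891, 0.2227]
ee_rot: [3.14, 0.0, 1.573]
wrist_force: [1.3, 0.4, 0.1]
width: 0.0938
finger_force: 0.0
```

Call:
servo_tool([
  [-0.35,0.12,0,0,0,0,94],
  [-0.7,0.24,0,0,0,0,94],
  [-1,0.35,0,0,0,0,94],
])

```text
time: 2.27
tool_pos: [0.3454, 0.0889, 0.2228]
ee_rot: [3.14, 0.0, 1.573]
wrist_force: [0.8, 0.6, 0.8]
width: 0.0944
finger_force: 0.0
```

Call:
servo_tool([
  [-0.35,0.12,0,0,0,0,94],
  [-0.7,0.24,0,0,0,0,94],
  [-1,0.35,0,0,0,0,94],
])

```text
time: 2.52
tool_pos: [0.3804, -0.0113, 0.2228]
ee_rot: [3.14, 0.0, 1.572]
wrist_force: [0.0, 1.4, 0.4]
width: 0.0938
finger_force: 0.0
```

Call:
servo_tool([
  [-0.35,0.12,0,0,0,0,94],
  [-0.7,0.24,0,0,0,0,94],
  [-1,0.35,0,0,0,0,94],
])

```text
time: 2.77
tool_pos: [0.4154, -0.1115, 0.2226]
ee_rot: [3.141, 0.0, 1.572]
wrist_force: [-0.5, 0.7, 0.4]
width: 0.0943
finger_force: 0.0
```

Call:
servo_tool([
  [-0.35,0.12,0,0,0,0,94],
  [-0.7,0.24,0,0,0,0,94],
  [-1,0.35,0,0,0,0,94],
])

```text
time: 3.02
tool_pos: [0.4504, -0.2115, 0.2224]
ee_rot: [3.141, 0.0, 1.572]
wrist_force: [0.9, -0.2, 0.3]
width: 0.0938
finger_force: 0.0
```

Call:
servo_tool([
  [-0.35,0.12,0,0,0,0,94],
  [-0.7,0.24,0,0,0,0,94],
  [-1,0.35,0,0,0,0,94],
  [-1,0.35,0,0,0,0,94],
  [-1,0.35,0,0,0,0,94],
])

```text
time: 3.43
tool_pos: [0.485, -0.3102, 0.2212]
ee_rot: [-3.14, -0.002, 1.57]
wrist_force: [-0.5, 0.2, 0.7]
width: 0.0939
finger_force: 0.0
```

Call:
servo_tool([
  [-0.19,0.16,0.2,0,0,0,94],
  [-0.37,0.32,0.5,0,0,0,94],
  [-0.37,0.32,0.8,0,0,0,94],
  [-0.37,0.32,1,0,0,0,94],
  [-0.37,0.32,1,0,0,0,94],
  [-0.37,0.32,1,0,0,0,94],
])

```text
time: 3.93
tool_pos: [0.5165, -0.3443, 0.1218]
ee_rot: [-3.14, -0.002, 1.573]
wrist_force: [-0.4, -0.2, 1.3]
width: 0.0937
finger_force: 0.0
```

```bash
python3 - <<'E'
from h import *
o=np.zeros((400,800,3),np.uint8)
i=robot.snapshot("side")[:,:,::-1];o[:,:400]=cv2.resize(i[90:190,220:320],(400,400),interpolation=cv2.INTER_CUBIC)
i=robot.snapshot("top")[:,:,::-1];o[:,400:]=cv2.resize(i[140:240,260:360],(400,400),interpolation=cv2.INTER_CUBIC)
cv2.imwrite("pics/pre.png",o);print(robot.get_obs()["tool_pos"])
E
```

```text
[ 0.51801498 -0.34590501  0.12520585]
```

View pics/pre.png

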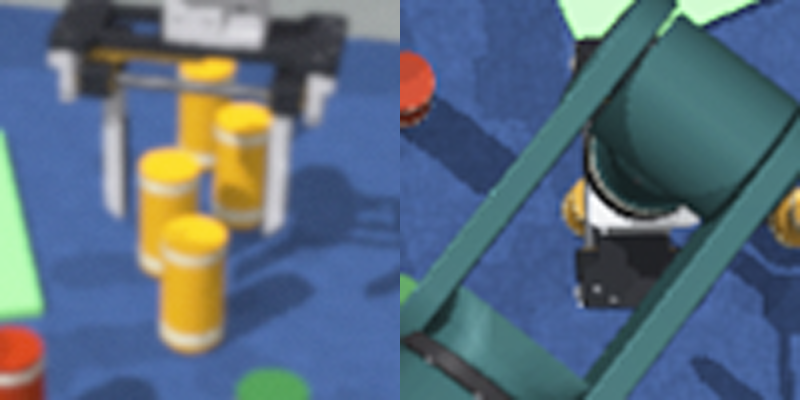

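The crop shows the fingertips at about side (249..289,146), straddling the chosen cylinder, whose top is at (269,149). The three look-alikes stand clear behind it. Next I descend and close.

Call:
servo_tool([
  [0,0,0.2,0,0,0,94],
  [0,0,0.4,0,0,0,94],
  [0,0,0.6,0,0,0,94],
  [0,0,0.65,0,0,0,94],
  [0,0,0.65,0,0,0,94],
  [0,0,0.65,0,0,0,94],
])

```text
time: 4.53
tool_pos: [0.518, -0.3467, 0.0597]
ee_rot: [3.139, 0.002, 1.571]
wrist_force: [-0.0, -0.4, -0.3]
width: 0.094
finger_force: 0.0
```

Call:
servo_tool([
  [0,0,0,0,0,0,60],
  [0,0,0,0,0,0,50],
  [0,0,0,0,0,0,40],
  [0,0,0,0,0,0,30],
  [0,0,0,0,0,0,30],
  [0,0,0,0,0,0,30],
  [0,0,0,0,0,0,30],
  [0,0,0,0,0,0,30],
  [0,0,0,0,0,0,30],
])

```text
time: 5.28
tool_pos: [0.5171, -0.3461, 0.0574]
ee_rot: [-3.142, -0.0, 1.57]
wrist_force: [-0.3, 0.1, 0.8]
width: 0.0438
finger_force: 30.0
```

Call:
servo_tool([
  [0,0,-0.2,0,0,0,30],
  [0,0,-0.5,0,0,0,30],
  [0,0,-0.8,0,0,0,30],
  [0,0,-1,0,0,0,30],
  [0,0,-1,0,0,0,30],
])

```text
time: 5.7
tool_pos: [0.5192, -0.3478, 0.1632]
ee_rot: [3.134, 0.006, 1.57]
wrist_force: [0.2, 0.3, -1.1]
width: 0.0436
finger_force: 30.0
```

Call:
servo_tool([
  [0.2,0,-0.2,0,0,0,30],
  [0.4,0,-0.2,0,0,0,30],
  [0.7,0,-0.2,0,0,0,30],
  [1,0,-0.2,0,0,0,30],
])

```text
time: 6.03
tool_pos: [0.5162, -0.2452, 0.175]
ee_rot: [-3.139, -0.002, 1.569]
wrist_force: [-0.1, 1.6, -3.1]
width: 0.0434
finger_force: 30.0
```

Call:
servo_tool([
  [0.3,0,0,0,0,0,30],
  [0.6,0,0,0,0,0,30],
  [0.9,0,0,0,0,0,30],
  [1,0,0,0,0,0,30],
])

```text
time: 6.37
tool_pos: [0.5159, -0.1419, 0.175]
ee_rot: [-3.138, -0.004, 1.574]
wrist_force: [-0.4, -1.0, -2.1]
width: 0.0438
finger_force: 30.0
```

Call:
servo_tool([
  [0.3,0,0,0,0,0,30],
  [0.6,0,0,0,0,0,30],
  [0.9,0,0,0,0,0,30],
  [1,0,0,0,0,0,30],
])

```text
time: 6.7
tool_pos: [0.5162, -0.0429, 0.1755]
ee_rot: [-3.139, -0.003, 1.573]
wrist_force: [0.1, 0.1, -2.4]
width: 0.0434
finger_force: 30.0
```

Call:
servo_tool([
  [0.3,0.03,0,0,0,0,30],
  [0.6,0.03,0,0,0,0,30],
  [0.8,0.03,0,0,0,0,30],
  [0.91,0.03,0,0,0,0,30],
  [0.91,0.03,0,0,0,0,30],
  [0.91,0.03,0,0,0,0,30],
])

```text
time: 7.2
tool_pos: [0.5201, 0.0441, 0.1766]
ee_rot: [-3.14, 0.001, 1.571]
wrist_force: [0.2, 0.5, -2.9]
width: 0.0434
finger_force: 30.0
```

```bash
python3 - <<'E'
from h import *
o=np.zeros((400,800,3),np.uint8)
i=robot.snapshot("side")[:,:,::-1];o[:,:500]=cv2.resize(i[190:310,150:300],(500,400),interpolation=cv2.INTER_CUBIC)
i=robot.snapshot("top")[:,:,::-1];o[:,500:]=cv2.resize(i[140:240,140:215],(300,400),interpolation=cv2.INTER_CUBIC)
cv2.imwrite("pics/place.png",o);s=robot.get_obs();print(s["tool_pos"],s["width"])
E
```

```text
[0.52023569 0.04343451 0.17700508] 0.043387801658517404
```

View pics/place.png

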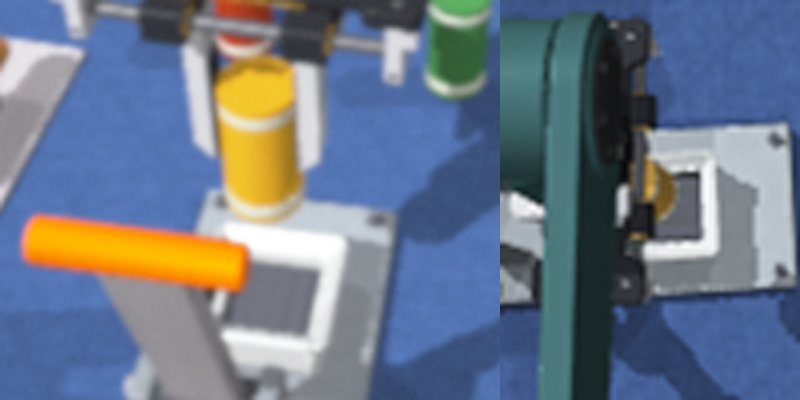

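The side crop shows the cartridge held upright over the cradle at about (228,230), with the well at (232,278) below it and the clamp clear to the left. In the top crop it is centred along x. Next I lower it.

Call:
servo_tool([
  [0,0,0.2,0,0,0,30],
  [0,0,0.4,0,0,0,30],
  [0,0,0.55,0,0,0,30],
  [0,0,0.65,0,0,0,30],
  [0,0,0.75,0,0,0,30],
  [0,0,0.82,0,0,0,30],
  [0,0,0.88,0,0,0,30],
  [0,0,0.88,0,0,0,30],
  [0,0,0.88,0,0,0,30],
])

```text
time: 8.05
tool_pos: [0.5204, 0.0448, 0.0897]
ee_rot: [3.141, -0.0, 1.57]
wrist_force: [1.2, 0.4, -2.4]
width: 0.0439
finger_force: 30.0
```

Call:
servo_tool([
  [0,0,0.01,0,0,0,30],
  [0,0,0.02,0,0,0,30],
  [0,0,0.02,0,0,0,30],
  [0,0,0.02,0,0,0,30],
])

```text
time: 8.38
tool_pos: [0.5204, 0.0449, 0.0879]
ee_rot: [3.141, -0.0, 1.571]
wrist_force: [-0.0, -0.1, -2.6]
width: 0.0436
finger_force: 30.0
```

Call:
servo_tool([
  [0,0,0.01,0,0,0,30],
  [0,0,0.015,0,0,0,30],
  [0,0,0.015,0,0,0,30],
  [0,0,0.015,0,0,0,30],
])

```text
time: 8.72
tool_pos: [0.5202, 0.0449, 0.0859]
ee_rot: [-3.141, -0.0, 1.57]
wrist_force: [0.2, 0.3, -2.2]
width: 0.043
finger_force: 30.0
```

Call:
servo_tool([
  [0,0,0.005,0,0,0,30],
  [0,0,0.005,0,0,0,30],
  [0,0,0.005,0,0,0,30],
])

```text
time: 8.97
tool_pos: [0.5202, 0.0449, 0.0854]
ee_rot: [-3.142, -0.0, 1.57]
wrist_force: [-0.3, -0.1, -1.8]
width: 0.0439
finger_force: 30.0
```

Call:
servo_tool([
  [0,0,0.005,0,0,0,30],
  [0,0,0.01,0,0,0,30],
  [0,0,0.01,0,0,0,30],
  [0,0,0.01,0,0,0,30],
])

```text
time: 9.3
tool_pos: [0.5203, 0.0449, 0.0853]
ee_rot: [3.141, -0.0, 1.57]
wrist_force: [-2.5, -0.7, 4.2]
width: 0.0433
finger_force: 30.0
```

Contact at the seat height, so I release and rise.

Call:
servo_tool([
  [0,0,-0.01,0,0,0,50],
  [0,0,-0.01,0,0,0,60],
  [0,0,-0.01,0,0,0,80],
  [0,0,-0.01,0,0,0,94],
  [0,0,-0.01,0,0,0,94],
  [0,0,-0.01,0,0,0,94],
  [0,0,-0.01,0,0,0,94],
])

```text
time: 9.88
tool_pos: [0.5202, 0.0449, 0.0854]
ee_rot: [-3.142, -0.0, 1.57]
wrist_force: [-1.1, -0.6, 0.4]
width: 0.0863
finger_force: 0.0
```

Call:
servo_tool([
  [0,0,-0.2,0,0,0,94],
  [0,0,-0.5,0,0,0,94],
  [0,0,-0.8,0,0,0,94],
  [0,0,-1,0,0,0,94],
])

```text
time: 10.22
tool_pos: [0.521, 0.0449, 0.1885]
ee_rot: [3.138, -0.0, 1.57]
wrist_force: [-0.0, -0.1, 1.1]
width: 0.094
finger_force: 0.0
```

Call:
servo_tool([
  [0,0,-0.3,0,0,0,60],
  [0,0,-0.6,0,0,0,30],
  [0,0,-0.8,0,0,0,0],
  [0,0,-1,0,0,0,0],
])

```text
time: 10.55
tool_pos: [0.5204, 0.0449, 0.2875]
ee_rot: [3.139, -0.0, 1.57]
wrist_force: [-0.1, 1.2, -0.9]
width: 0.071
finger_force: 0.0
```

Call:
servo_tool([
  [0,0,-0.3,0,0,0,0],
  [0,0,-0.6,0,0,0,0],
  [0,0,-0.6,0,0,0,0],
  [0,0,-0.6,0,0,0,0],
  [0,0,-0.6,0,0,0,0],
])

```text
time: 10.97
tool_pos: [0.5201, 0.0448, 0.3447]
ee_rot: [-3.141, -0.0, 1.57]
wrist_force: [-0.4, 0.5, -0.3]
width: 0.0373
finger_force: 0.0
```

```bash
python3 - <<'E'
from h import *
o=np.zeros((400,800,3),np.uint8)
i=robot.snapshot("side")[:,:,::-1];o[:,:400]=cv2.resize(i[180:330,150:300],(400,400),interpolation=cv2.INTER_CUBIC)
i=robot.snapshot("top")[:,:,::-1];o[:,400:]=cv2.resize(i[120:270,70:220],(400,400),interpolation=cv2.INTER_CUBIC)
cv2.imwrite("pics/rel.png",o);s=robot.get_obs();print(s["tool_pos"],s["width"])
E
```

```text
[0.51973381 0.04484363 0.34339185] 0.029036134506824487
```

View pics/rel.png

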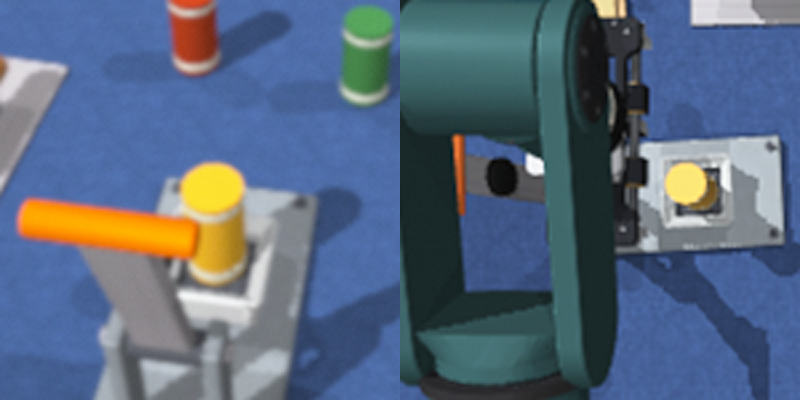

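The cartridge stands upright in the cradle at about side (230,263), released, and the clamp is still open with its handle near (191,266). Now I go over and behind the handle with closed fingers.

Call:
servo_tool([
  [0.3,-0.03,0,0,0,0,0],
  [0.6,-0.06,0,0,0,0,0],
  [0.9,-0.08,0,0,0,0,0],
  [1,-0.08,0,0,0,0,0],
])

```text
time: 11.4
tool_pos: [0.5112, 0.1478, 0.3436]
ee_rot: [-3.138, -0.001, 1.574]
wrist_force: [-0.6, -0.1, -0.1]
width: 0.0028
finger_force: 0.0
```

Call:
servo_tool([
  [0.3,0,0,0,0,0,0],
  [0.6,0,0,0,0,0,0],
  [0.9,0,0,0,0,0,0],
  [1,0,0,0,0,0,0],
])

```text
time: 11.73
tool_pos: [0.5116, 0.2476, 0.3434]
ee_rot: [-3.138, -0.0, 1.574]
wrist_force: [0.3, -0.5, 0.5]
width: 0.0007
finger_force: 0.0
```

Call:
servo_tool([
  [0.17,0,0,0,0,0,0],
  [0.17,0,0,0,0,0,0],
  [0.17,0,0.2,0,0,0,0],
  [0.17,0,0.4,0,0,0,0],
  [0.17,0,0.4,0,0,0,0],
  [0.17,0,0.4,0,0,0,0],
])

```text
time: 12.23
tool_pos: [0.5119, 0.2603, 0.3038]
ee_rot: [-3.138, 0.002, 1.569]
wrist_force: [-0.8, 0.5, 0.1]
width: 0.0004
finger_force: 0.0
```

Call:
servo_tool([
  [-0.1,0,0,0,0,0,0],
  [-0.2,0,0,0,0,0,0],
  [-0.3,0,0,0,0,0,0],
  [-0.4,0,-0.02,0,0,0,0],
  [-0.5,0,-0.03,0,0,0,0],
  [-0.6,0,-0.04,0,0,0,0],
])

```text
time: 12.73
tool_pos: [0.5125, 0.2007, 0.3107]
ee_rot: [3.14, -0.001, 1.57]
wrist_force: [-0.3, 1.9, 0.6]
width: 0.0003
finger_force: 0.9
```

Call:
servo_tool([
  [-0.1,0,-0.01,0,0,0,0],
  [-0.2,0,-0.02,0,0,0,0],
  [-0.3,0,-0.02,0,0,0,0],
  [-0.3,0,-0.02,0,0,0,0],
])

```text
time: 13.07
tool_pos: [0.5122, 0.1696, 0.3113]
ee_rot: [-3.141, 0.002, 1.568]
wrist_force: [-0.1, -1.0, 0.3]
width: 0.0004
finger_force: 0.0
```

Call:
servo_tool([
  [-0.12,0,0,0,0,0,0],
  [-0.24,0,0.02,0,0,0,0],
  [-0.35,0,0.04,0,0,0,0],
  [-0.45,0,0.08,0,0,0,0],
  [-0.55,0,0.11,0,0,0,0],
  [-0.65,0,0.15,0,0,0,0],
  [-0.73,0,0.2,0,0,0,0],
  [-0.82,0,0.25,0,0,0,0],
  [-0.9,0,0.3,0,0,0,0],
  [-0.9,0,0.3,0,0,0,0],
])

```text
time: 13.9
tool_pos: [0.5117, 0.0801, 0.2799]
ee_rot: [-3.139, 0.001, 1.568]
wrist_force: [-0.4, -0.3, -0.2]
width: 0.0005
finger_force: 0.0
```

```bash
python3 - <<'E'
from h import *
o=np.zeros((400,800,3),np.uint8)
i=robot.snapshot("side")[:,:,::-1];o[:,:400]=cv2.resize(i[180:330,150:300],(400,400),interpolation=cv2.INTER_CUBIC)
i=robot.snapshot("top")[:,:,::-1];o[:,400:]=cv2.resize(i[120:270,70:220],(400,400),interpolation=cv2.INTER_CUBIC)
cv2.imwrite("pics/push.png",o);s=robot.get_obs();print(s["tool_pos"],s["width"],s["wrist_force"])
print([(d["extent"],d["conf"]) for d in robot.find_in("clamp_handle","side")])
for th in(.8,.9,1.,1.1,1.2): print(th,proj("side",[.52,.17-.18*np.cos(th),.1225+.18*np.sin(th)]))
E
```

```text
[0.51195207 0.08134253 0.28107185] 0.00062561262556868 [-0.14760854 -0.04212327 -0.68823679]
[([221.1, 254.1, 50.9, 128.1], 0.75)]
0.8 [224.82385321 196.21799515]
0.9 [222.14518539 196.12607457]
1.0 [219.15291603 197.18281287]
1.1 [215.85050348 199.48748933]
1.2 [212.24809288 203.13472181]
```

View pics/push.png

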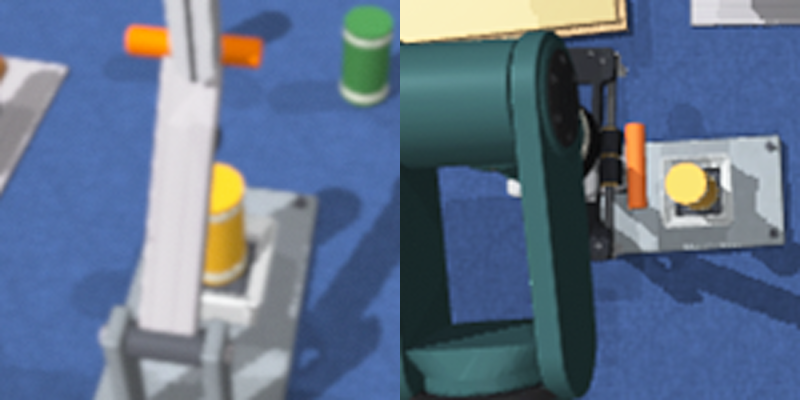

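The side crop shows the handle at about (223,197), which is close to 0.9 rad, with the finger behind it and the cartridge undisturbed. Next I rise, step over the bar and press down along its arc.

Call:
servo_tool([
  [0.05,0,-0.1,0,0,0,0],
  [0.05,0,-0.35,0,0,0,0],
  [0,0.04,-0.35,0,0,0,0],
  [-0.2,0.08,-0.35,0,0,0,0],
  [-0.3,0.08,-0.35,0,0,0,0],
  [-0.3,0.08,-0.35,0,0,0,0],
])

```text
time: 14.55
tool_pos: [0.5205, 0.0504, 0.3162]
ee_rot: [-3.141, 0.001, 1.568]
wrist_force: [-0.7, 0.8, -0.5]
width: -0.0001
finger_force: 0.0
```

Call:
servo_tool([
  [0,0,0.1,0,0,0,0],
  [0,0,0.2,0,0,0,0],
  [-0.07,0,0.3,0,0,0,0],
  [-0.14,0,0.4,0,0,0,0],
  [-0.21,0,0.48,0,0,0,0],
  [-0.27,0,0.56,0,0,0,0],
  [-0.32,0.02,0.64,0,0,0,0],
  [-0.36,0.02,0.72,0,0,0,0],
  [-0.4,0.03,0.8,0,0,0,0],
  [-0.44,0.03,0.88,0,0,0,0],
  [-0.48,0.04,0.96,0,0,0,0],
  [-0.48,0.04,0.96,0,0,0,0],
])

```text
time: 15.55
tool_pos: [0.5233, -0.005, 0.2204]
ee_rot: [-3.141, 0.018, 1.564]
wrist_force: [-2.0, -18.4, 8.3]
width: 0.0003
finger_force: 7.6
```

The force is mostly sideways, so the finger may be slipping off the -y side of the bar. I'll back off and look.

Call:
servo_tool([
  [-0.15,0,0,0,0,0,0],
  [-0.25,0,-0.2,0,0,0,0],
  [-0.25,0,-0.5,0,0,0,0],
  [-0.25,0,-0.8,0,0,0,0],
  [-0.25,0,-1,0,0,0,0],
  [-0.25,0,-1,0,0,0,0],
])

```text
time: 16.05
tool_pos: [0.5253, -0.0212, 0.3246]
ee_rot: [3.134, 0.001, 1.571]
wrist_force: [0.1, -0.6, -0.3]
width: 0.0007
finger_force: 0.0
```

```bash
cat > hd.py <<'E'
from h import *
o=np.zeros((400,800,3),np.uint8)
a=robot.snapshot("side")[:,:,::-1];o[:,:400]=cv2.resize(a[170:320,150:300],(400,400),interpolation=cv2.INTER_CUBIC)
i=robot.snapshot("top")[:,:,::-1];o[:,400:]=cv2.resize(i[120:270,70:220],(400,400),interpolation=cv2.INTER_CUBIC)
import time;cv2.imwrite(f"pics/hd{int(time.time())}.png",o);cv2.imwrite("pics/last.png",o);s=robot.get_obs();print(s["tool_pos"],s["wrist_force"])
for n,im,b in(("side",a,(150,150,300,300)),("top",i,(75,130,230,240))):
    m=cv2.inRange(cv2.cvtColor(np.ascontiguousarray(im),cv2.COLOR_BGR2HSV),(2,170,90),(14,255,255));z=np.zeros_like(m);z[b[1]:b[3],b[0]:b[2]]=m[b[1]:b[3],b[0]:b[2]]
    nz=np.argwhere(z)[:,::-1]; print(n,"orange",len(nz),nz.mean(0) if len(nz) else "",(nz.min(0),nz.max(0)) if len(nz) else "")
for th in(0,.1,.2,.4,.5,.6,.7,.8,.9): X=[.522,.17-.18*np.cos(th),.1225+.18*np.sin(th)];print(th,np.round(X,3),proj("side",X).round(1),proj("top",X).round(1))
E
python3 hd.py
```

```text
[ 0.52408755 -0.02095755  0.31950588] [ 0.0473747  -0.83811021 -0.48471571]
side orange 367 [223.59128065 189.58038147] (array([210, 173]), array([253, 212]))
top orange 0  
0 [ 0.522 -0.01   0.122] [234.7 227.1] [195.  187.8]
0.1 [ 0.522 -0.009  0.14 ] [234.3 221. ] [193.7 187. ]
0.2 [ 0.522 -0.006  0.158] [233.6 215.4] [191.7 186.3]
0.4 [0.522 0.004 0.193] [231.4 206. ] [185.8 184.8]
0.5 [0.522 0.012 0.209] [229.9 202.2] [181.8 184. ]
0.6 [0.522 0.021 0.224] [228.1 199.3] [177.1 183.3]
0.7 [0.522 0.032 0.238] [226.  197.2] [171.8 182.6]
0.8 [0.522 0.045 0.252] [223.6 196.1] [166. 182.]
0.9 [0.522 0.058 0.263] [220.9 196. ] [159.6 181.4]
```

View pics/last.png

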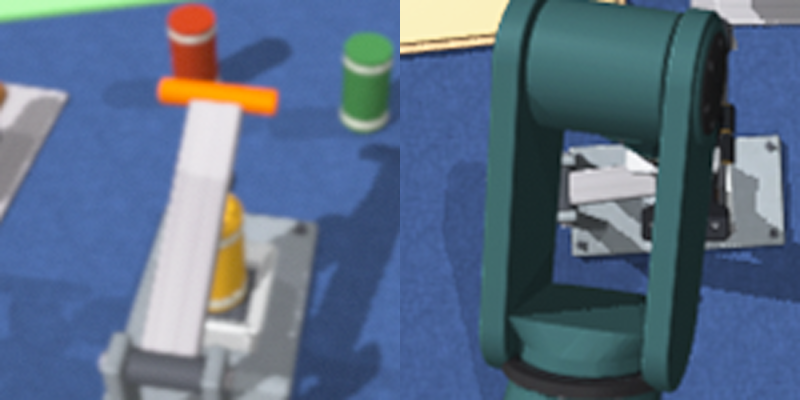

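The handle is now at about (232,206) in the side view, so the clamp is near 0.39 rad. The finger had slid off the front of the bar, so I'll press again further towards the hinge.

Call:
servo_tool([
  [0.2,0,0,0,0,0,0],
  [0.31,0,0.2,0,0,0,0],
  [0.31,0,0.5,0,0,0,0],
  [0.31,0,0.8,0,0,0,0],
  [0.31,0,0.9,0,0,0,0],
  [0.31,0,0.95,0,0,0,0],
  [0.31,0,0.95,0,0,0,0],
])

```text
time: 16.73
tool_pos: [0.5231, 0.01, 0.2231]
ee_rot: [-3.137, -0.001, 1.57]
wrist_force: [-0.4, -0.3, 0.0]
width: 0.0003
finger_force: 0.0
```

Call:
servo_tool([
  [-0.01,0,0.05,0,0,0,0],
  [-0.02,0,0.1,0,0,0,0],
  [-0.04,0,0.15,0,0,0,0],
  [-0.05,0,0.2,0,0,0,0],
  [-0.06,0,0.25,0,0,0,0],
  [-0.06,0,0.25,0,0,0,0],
])

```text
time: 17.23
tool_pos: [0.5237, 0.0036, 0.1993]
ee_rot: [-3.14, -0.0, 1.57]
wrist_force: [0.1, 0.0, 0.1]
width: 0.0001
finger_force: 0.0
```

Call:
servo_tool([
  [-0.01,0,0.05,0,0,0,0],
  [-0.02,0,0.1,0,0,0,0],
  [-0.03,0,0.15,0,0,0,0],
  [-0.04,0,0.2,0,0,0,0],
])

```text
time: 17.57
tool_pos: [0.5242, -0.0002, 0.1799]
ee_rot: [3.142, -0.0, 1.57]
wrist_force: [-0.2, 0.4, 0.8]
width: 0.0006
finger_force: 0.2
```

```bash
python3 hd.py | head -4
```

```text
[ 5.23501068e-01 -1.49970235e-04  1.78998302e-01] [ 0.65872356 -0.30365899 -0.24676992]
side orange 135 [225.99259259 203.34814815] (array([214, 186]), array([254, 223]))
top orange 23 [194.34782609 194.60869565] (array([193, 189]), array([195, 199]))
0 [ 0.522 -0.01   0.122] [234.7 227.1] [195.  187.8]
```

Call:
servo_tool([
  [-0.01,0,0.04,0,0,0,0],
  [-0.02,0,0.08,0,0,0,0],
  [-0.03,0,0.12,0,0,0,0],
  [-0.03,0,0.15,0,0,0,0],
  [-0.03,0,0.15,0,0,0,0],
])

```text
time: 18.08
tool_pos: [0.5243, -0.0035, 0.1654]
ee_rot: [3.141, 0.001, 1.57]
wrist_force: [-0.2, -0.7, 0.8]
width: 0.0002
finger_force: 0.2
```

Call:
servo_tool([
  [-0.01,0,0.03,0,0,0,0],
  [-0.01,0,0.06,0,0,0,0],
  [-0.02,0,0.09,0,0,0,0],
  [-0.02,0,0.11,0,0,0,0],
  [-0.02,0,0.11,0,0,0,0],
])

```text
time: 18.5
tool_pos: [0.5244, -0.0048, 0.1542]
ee_rot: [3.141, -0.001, 1.571]
wrist_force: [-0.6, 1.6, 2.7]
width: 0.0006
finger_force: 1.3
```

Call:
servo_tool([
  [0,0,0.02,0,0,0,0],
  [0,0,0.04,0,0,0,0],
  [0,0,0.05,0,0,0,0],
  [0,0,0.05,0,0,0,0],
])

```text
time: 18.83
tool_pos: [0.5244, -0.0051, 0.1495]
ee_rot: [3.141, -0.0, 1.57]
wrist_force: [0.1, 1.8, 3.7]
width: 0.0004
finger_force: 2.1
```

Call:
servo_tool([
  [0,0,0.02,0,0,0,0],
  [0,0,0.03,0,0,0,0],
  [0,0,0.03,0,0,0,0],
  [0,0,0.03,0,0,0,0],
])

```text
time: 19.17
tool_pos: [0.5245, -0.0051, 0.1483]
ee_rot: [3.14, 0.0, 1.571]
wrist_force: [-3.8, 1.6, 9.9]
width: 0.0004
finger_force: 5.4
```

Call:
servo_tool([
  [0,0,0.02,0,0,0,0],
  [0,0,0.03,0,0,0,0],
  [0,0,0.03,0,0,0,0],
])

```text
time: 19.42
tool_pos: [0.5246, -0.0051, 0.148]
ee_rot: [3.138, 0.0, 1.571]
wrist_force: [-6.5, 2.7, 20.6]
width: 0.0005
finger_force: 10.0
```

Call:
servo_tool([
  [0,0,0.02,0,0,0,0],
  [0,0,0.02,0,0,0,0],
  [0,0,0.02,0,0,0,0],
])

```text
time: 19.67
tool_pos: [0.5246, -0.0051, 0.1478]
ee_rot: [3.137, 0.001, 1.571]
wrist_force: [-10.1, 2.8, 26.1]
width: 0.0005
finger_force: 13.1
```

```bash
python3 hd.py | head -3
```

```text
[ 0.52462729 -0.00511652  0.14780914] [-9.25186869  2.60437505 27.01769641]
side orange 67 [233.02985075 218.92537313] (array([216, 198]), array([254, 233]))
top orange 9 [197. 195.] (array([197, 191]), array([197, 199]))
```

That is a hard stop at the expected shut height. I'll back off upward and look.

Call:
servo_tool([
  [0,0,-0.1,0,0,0,0],
  [0,0,-0.3,0,0,0,0],
  [0,0,-0.6,0,0,0,0],
  [0,0,-1,0,0,0,0],
])

```text
time: 20.1
tool_pos: [0.5222, -0.0055, 0.2378]
ee_rot: [-3.133, 0.0, 1.57]
wrist_force: [0.9, -0.4, -0.1]
width: 0.0005
finger_force: 0.0
```

Call:
servo_tool([
  [-0.3,-0.3,-0.3,0,0,0,0],
  [-0.6,-0.6,-0.6,0,0,0,0],
  [-0.9,-0.9,-0.9,0,0,0,0],
  [-0.9,-0.9,-1,0,0,0,0],
])

```text
time: 20.43
tool_pos: [0.4322, -0.0966, 0.3407]
ee_rot: [-3.138, 0.001, 1.569]
wrist_force: [0.4, -0.9, -0.4]
width: 0.0004
finger_force: 0.0
```

Call:
servo_tool([
  [-0.3,-0.2,0,0,0,0,0],
  [-0.6,-0.4,0,0,0,0,0],
  [-0.9,-0.6,0,0,0,0,0],
  [-0.9,-0.6,0,0,0,0,0],
  [-0.9,-0.6,0,0,0,0,0],
])

```text
time: 20.85
tool_pos: [0.3732, -0.1867, 0.3403]
ee_rot: [-3.14, -0.001, 1.565]
wrist_force: [-0.2, -0.2, 0.4]
width: 0.0004
finger_force: 0.0
```

```bash
python3 hd.py; python3 - <<'E'
from h import *
for n in("side","top"): print(n,[(d["extent"],d["conf"]) for d in robot.find_in("clamp_handle",n)])
E
```

```text
[ 0.37423817 -0.18496541  0.3405459 ] [-0.25867533  1.02387824  0.16013367]
side orange 387 [223.9870801  193.04909561] (array([214, 173]), array([254, 233]))
top orange 109 [194.88990826 186.35779817] (array([192, 174]), array([197, 200]))
0 [ 0.522 -0.01   0.122] [234.7 227.1] [195.  187.8]
0.1 [ 0.522 -0.009  0.14 ] [234.3 221. ] [193.7 187. ]
0.2 [ 0.522 -0.006  0.158] [233.6 215.4] [191.7 186.3]
0.4 [0.522 0.004 0.193] [231.4 206. ] [185.8 184.8]
0.5 [0.522 0.012 0.209] [229.9 202.2] [181.8 184. ]
0.6 [0.522 0.021 0.224] [228.1 199.3] [177.1 183.3]
0.7 [0.522 0.032 0.238] [226.  197.2] [171.8 182.6]
0.8 [0.522 0.045 0.252] [223.6 196.1] [166. 182.]
0.9 [0.522 0.058 0.263] [220.9 196. ] [159.6 181.4]
side [([226.9, 270.1, 60.9, 97.1], 0.95)]
top [([165.8, 186.8, 74.2, 26.4], 0.58)]
```

View pics/last.png

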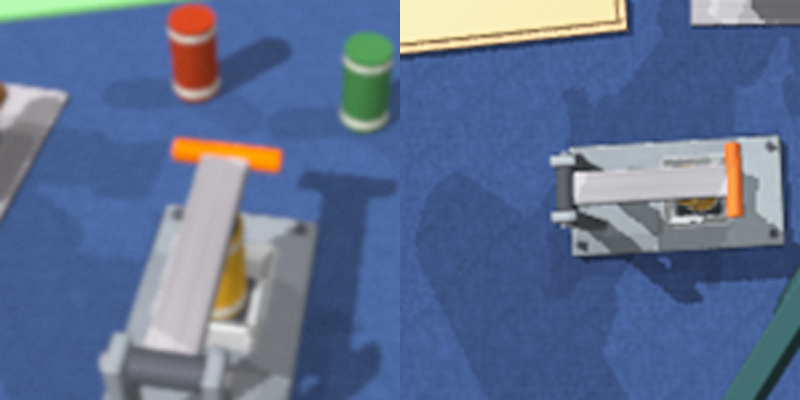

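The handle is at about (235,228) in the side view, where a fully shut clamp projects (234.7,227.1). In the top view it is at (195,187). The cartridge sits upright under the pad and the robot is clear, so I hand in.

```bash
python3 -c "
from bench import robot
print(robot.close_job())"
```

```text
the job is handed in; nothing more can be done
None
```

The ochre cartridge is upright in the cradle, and the clamp is fully shut over it (handle at a hard stop and at the shut position in the last pictures); the arm is clear and the job was handed in at about 21 s.

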